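Tighten the nut deep inside the wine pump

ROBOT

A 6-joint arm with a two-finger parallel gripper is mounted at the origin on a cart in front of the work surface, level with it; the furniture and walls round the work are solid. World frame = base frame: x ahead of the robot, y to its left, z up, the work surface at z = 0. Lengths are in m, angles in rad, forces in N, time in s.
With the tool pointing down it reaches from about 0.275 to 1 m from the base axis. Payload 8.4 kg.
Tool frame: the origin (TCP) lies midway between the tips of the shut fingers; the grasp point (between the pads) lies 19 mm behind it; z points along the fingers, y is the direction in which the jaws open and shut (so a half turn about z gives the same grasp; the last joint's range is limited). The gripper opens to 85 mm and grips with 20 to 120 N. Pads are 22 mm wide; open, the fingers measure 114 mm over their backs; the gripper's body (76 mm by 85 mm) begins 54 mm behind the grasp point. The pads swing forward as they close: fully open they stand 13 mm farther back than shut.
Start: joints at [1.301, 0.353, 1.633, -0, 1.155, -0.002], TCP at [0.165, 0.603, 0.231] pointing down, gripper open.
Joint ranges: [-2.63, 2.63], [-0.92, 2.1], [0.06, 2.66], [-1.3, 4.44], [0, 2.69], [-3.02, 3.02]. Speed limits (rad/s): [2.22, 2.22, 2.79, 3.14, 3.14, 3.14].

INTERFACE

Orientations are given as a rotation vector (axis times angle).
In Python, from plant import get_state, snapshot, calibration, finish_job gives the robot as it stands.
- The arm moves only by the shell command python3 -m creep 'ROWS' [FORCE]. ROWS is JSON, a list of rows, each a list of 7 numbers: the shift along the tool's x, y, z normalised to -1 to 1, where 1 is 4 cm, then the turn, a rotation vector about the tool's x, y, z normalised to -1 to 1, where 1 is 8 degrees, then the opening, from 0 (shut) to 1 (fully open). In form: [[dx, dy, dz, ax, ay, az, claw], ...]. A call has exactly 8 rows; each row shifts and turns the commanded pose from where the row before left it, along the tool's axes as they then stand; what a row does not reach is not made up. A row lasts 1/10 s, in which the tool goes at most 50 mm and 8.59 degrees, less where a joint would pass 70% of its speed; a pose out of reach is approached as far as the arm can. A call with a number of a shift or a turn outside -1 to 1 is refused whole. A call with a gripper value outside its range is refused whole. The fingers move at their own pace and stop on an object; FORCE is the grip in N (left out, the last holds). Time passes only in rows, so rows that do not move let the fingers close, or fill a call up. It gives the time, the measured TCP pose, the force and the opening at its end, in the units of the state.
- get_state(): the state, without advancing time (a new reading comes with each control period).
- snapshot(name): name is "scene" or "side" or "wrist"; returns (picture, depth): 480x640x3 uint8, blue, green, red; 480x640 float32, m along the optical axis (not along the pixel's ray), 0 where there is no reading.
- calibration(name): a dict with "mtx" (3x3 intrinsics, pixels), "k1" (the pictures are not rectified: a ray, as slopes to the right and down, at radius r is drawn at 1 + k1 r^2 times it, then the intrinsics apply), "R" (3x3) and "t" (3): a world point X has camera coordinates R X + t. Camera axes: x right, y down, z forward; pixel columns grow to the right and rows downward; lengths in m; the calibration is good to about 2 mm. A picture is of the moment at which its call begins: read the wrist's pose just before it. calibration takes no time and is no camera call; for the wrist camera it gives the pose at the moment of the call.
- finish_job(): hands the job in, once; it reports no verdict.
The state is a dict: "t": time; "joint_positions": joint angles; "joint_vel": joint speeds; "effort": joint torques, N m; "tool_pos": TCP position; "ee_rot": TCP orientation; "force": force on the tool from outside, world axes, zero at the start; "ft_torque": the same for the moment, N m; "width": opening from 0.0 (shut) to 1.0 (fully open).
Only numpy, scipy, OpenCV 4.12 (cv2) and the standard library are available. Lean on these libraries where they do the work, as an engineer would, in place of code of your own. Each camera call takes 0.05 s, during which the arm holds its last target.

TASK

A tall and a low wine pump stand on the bench. The long T-handled socket extension stands in the bore of the tall pump, on the nut at the bottom: turn it clockwise (seen from above) until the nut comes home against its stop and the T-bar lies in line with the two ribs on that pump, then let go and leave the extension standing on the nut. Leave the short T-handled screw of the low pump as it is.

Things in the scene. Friction and masses are not known exactly. Their poses are not given: they have to be found in the camera images.
- extension: Loose upright steel T-handle socket, on the nut in the tall pump. Origin: middle of the T-bar, 180 mm above the bench; x along the bar, z up. Bar 118 long, 10 thick; its flat-sided middle block (34 along, 14 across, 26 high, centred on the origin) is the grip, from above, across the bar. Below it a 13 mm shaft. Leans up to 2 deg. Turns up to 5 deg either way before the nut follows. 0.35 kg.
- tall_pump: Taller grey pump housing, fixed: 120 mm high, foot 110 across, barrel 86 across, bore 47 wide, 108 deep. Origin: centre of the underside, on the bore's axis, z up. Its x axis runs through its two upright ribs (8 wide, on opposite sides, 53 from the axis); a hose stub points to -y, to 67 from the axis. The T-bar starts about 75 deg anticlockwise of the ribs, seen from above.
- nut (a joint): Turn of the nut at the bottom of the tall pump's bore, rad: 0 at the start, growing as it is tightened (clockwise seen from above), hard stop at 1.26, where the T-bar is in line with the ribs within 5 deg. Drags with 0.12 N m and stays where it is left.
- short_screw (a joint): Turn of the short T-handled screw on the low pump, rad: 0 at the start (its bar in line with that pump's ribs), positive clockwise; not to be turned. The low pump is a similar fixed grey housing, 72 mm high, 0.15 to 0.26 m from the tall one; its bar is 77 mm long, 106 mm above the bench.

How it is judged:
By the outcome, as a careful person would: the job done as asked, in the order asked, and still so for the second after the job is handed in, with the robot touching nothing.
It also fails if it takes over 35 s, if anything falls off the work surface, if the arm or the gripper's body presses on something with over 40 N, if the wrist force passes 120 N, or if a joint passes its speed limit or range.

## Working session

There is one attempt and no reset: what is moved stays moved. The work goes in short steps, Python scripts to look and compute and a shell command to move; the robot and the scene stay as the last step left them, time stands still between calls to the robot, and variables do not carry over. Pictures are saved under pics/ and viewed, and the job is handed in when it is done.

```bash
ls; mkdir -p pics; python3 - <<'E'
from plant import *
import cv2,numpy as np
s=get_state(); print({k:np.round(v,4) for k,v in s.items()})
for n in ("scene","side","wrist"):
    c=calibration(n); p,d=snapshot(n); cv2.imwrite(f"pics/a_{n}.png",p); np.save(f"pics/a_{n}_d.npy",d); print(n,c)
E
```

```text
pics
{'t': np.float64(0.0), 'joint_positions': array([ 1.3006,  0.3536,  1.6341, -0.    ,  1.1552, -0.0024]), 'joint_vel': array([-0.0007,  0.0011, -0.0021, -0.0013,  0.0013, -0.001 ]), 'effort': array([-3.40000e-03, -6.05266e+01, -3.42053e+01, -3.00000e-04,
        9.50000e-03,  0.00000e+00]), 'tool_pos': array([0.1653, 0.6023, 0.2306]), 'ee_rot': array([-4.1930e-01, -3.1133e+00,  2.2000e-03]), 'force': array([ 0.1492, -0.4136, -0.063 ]), 'ft_torque': array([-0.0102, -0.0181,  0.0585]), 'width': np.float64(1.0026)}
scene {'mtx': array([[458.90600559,   0.        , 318.34917083],
       [  0.        , 458.90600559, 240.21331538],
       [  0.        ,   0.        ,   1.        ]]), 'k1': 0.03993927993597088, 'R': array([[ 0.67167245, -0.74072666, -0.01342122],
       [-0.46759497, -0.40981259, -0.78320405],
       [ 0.57463993,  0.53233228, -0.62161989]]), 't': array([-0.08199752,  0.4495219 ,  0.49601599])}
side {'mtx': array([[491.70655478,   0.        , 319.60649416],
       [  0.        , 491.70655478, 244.62701585],
       [  0.        ,   0.        ,   1.        ]]), 'k1': -0.03306003112582227, 'R': array([[ 0.97125952, -0.23789981,  0.00765674],
       [-0.1191337 , -0.51372566, -0.84964293],
       [ 0.20606335,  0.82431161, -0.52730282]]), 't': array([-0.36555708,  0.32504427,  0.57061839])}
wrist {'mtx': array([[362.05428592,   0.        , 322.60451128],
       [  0.        , 362.05428592, 235.37821966],
       [  0.        ,   0.        ,   1.        ]]), 'k1': 0.016910106300716345, 'R': array([[ 0.26408973,  0.96449534, -0.00231303],
       [ 0.92058327, -0.25134926,  0.29891468],
       [ 0.28772043, -0.08106964, -0.95427704]]), 't': array([-0.62355258, -0.03805158,  0.38030779])}
```

View pics/a_scene.png

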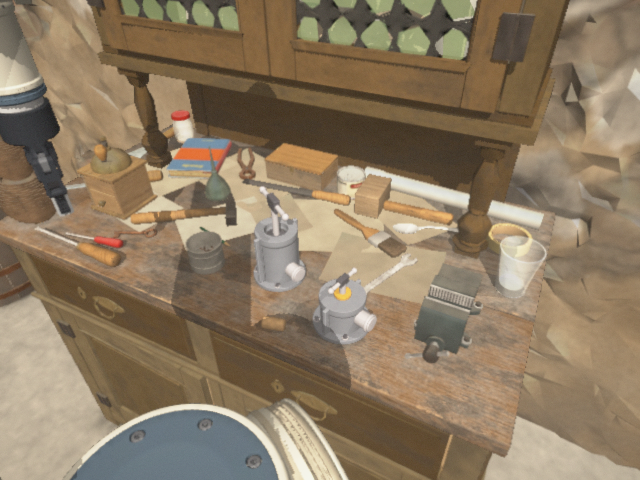

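View pics/a_side.png

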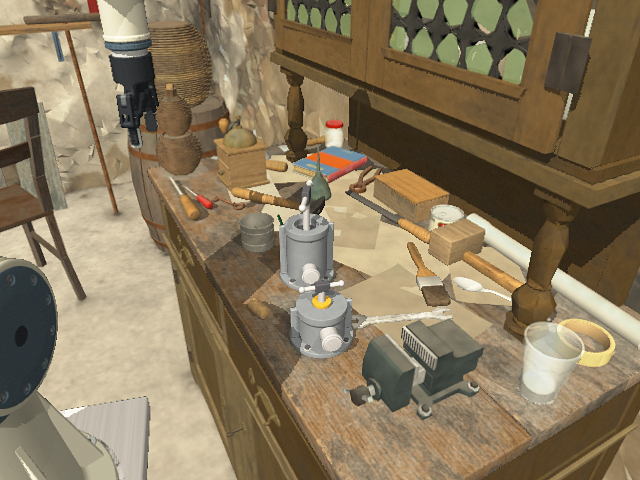

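View pics/a_wrist.png

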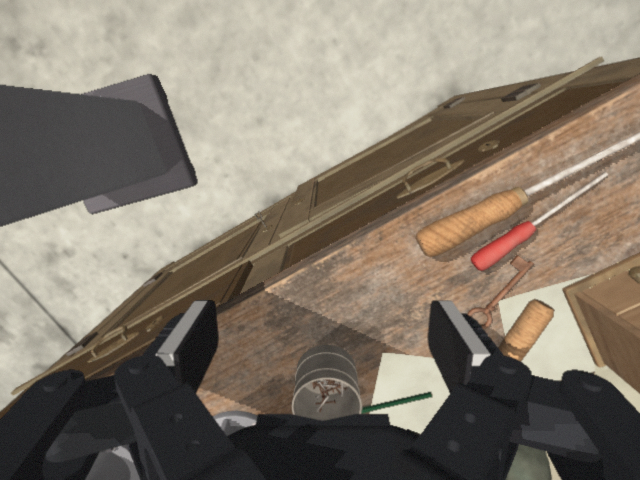

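The scene view shows the tall pump near (278,255), with its T-handle at about (274,205). The low pump is near (342,310). I'll zoom in on both.

```bash
cat > h.py <<'E'
import numpy as np, cv2
from plant import *
def rays(c,uv):
    uv=np.asarray(uv,float).reshape(-1,2); K=c['mtx']
    D=np.array([c['k1'],0,0,0,0.])
    n=cv2.undistortPoints(uv.reshape(-1,1,2),K,D).reshape(-1,2)
    return np.c_[n,np.ones(len(n))]
def onplane(c,uv,z):
    d=rays(c,uv)@c['R']; o=-c['R'].T@c['t']
    return o+d*((z-o[2])/d[:,2])[:,None]
def cloud(c,d,box=None):
    u0,v0,u1,v1=box or (0,0,640,480)
    U,V=np.meshgrid(np.arange(u0,u1),np.arange(v0,v1)); uv=np.c_[U.ravel(),V.ravel()]
    z=d[v0:v1,u0:u1].ravel(); m=z>0
    P=(rays(c,uv[m])*z[m,None]-c['t'])@c['R']
    return P,uv[m]
def proj(c,P):
    q=np.asarray(P).reshape(-1,3)@c['R'].T+c['t']; n=q[:,:2]/q[:,2:]
    n=n*(1+c['k1']*(n**2).sum(1,keepdims=True))
    return n*np.array([c['mtx'][0,0],c['mtx'][1,1]])+c['mtx'][:2,2]
E
python3 - <<'E'
from h import *
for n,b in (("scene",(235,170,385,350)),("side",(265,165,365,365))):
    p=cv2.imread(f"pics/a_{n}.png");d=np.load(f"pics/a_{n}_d.npy");c=calibration(n)
    k=4 if n=="scene" else 3
    q=p[b[1]:b[3],b[0]:b[2]]; k=3.2; cv2.imwrite(f"pics/z_{n}.png",cv2.resize(q,None,fx=k,fy=k,interpolation=cv2.INTER_CUBIC))
    P,uv=cloud(c,d,b)
    for lo,hi in ((.115,.125),(.15,.17),(.172,.2),(.098,.114),(.068,.076)):
        m=(P[:,2]>lo)&(P[:,2]<hi); Q=P[m]; 
        if len(Q): print(n,lo,hi,len(Q),np.median(Q,0).round(4),Q.min(0).round(3),Q.max(0).round(3))
E
```

```text
scene 0.115 0.125 754 [0.4422 0.4008 0.1202] [0.397 0.219 0.115] [0.502 0.451 0.125]
scene 0.15 0.17 44 [0.4456 0.4047 0.1565] [0.439 0.393 0.15 ] [0.453 0.417 0.17 ]
scene 0.172 0.2 327 [0.4444 0.3985 0.1853] [0.425 0.351 0.172] [0.472 0.462 0.195]
scene 0.098 0.114 604 [0.437  0.375  0.1085] [0.397 0.218 0.098] [0.502 0.433 0.114]
scene 0.068 0.076 1202 [0.4241 0.2206 0.0724] [0.381 0.183 0.068] [0.503 0.415 0.076]
side 0.115 0.125 706 [0.4452 0.4019 0.1199] [0.397 0.225 0.115] [0.501 0.451 0.125]
side 0.15 0.17 28 [0.4499 0.4036 0.1572] [0.447 0.392 0.15 ] [0.455 0.408 0.17 ]
side 0.172 0.2 251 [0.4449 0.3946 0.1853] [0.425 0.352 0.173] [0.472 0.462 0.194]
side 0.098 0.114 771 [0.4395 0.3698 0.1081] [0.396 0.218 0.098] [0.502 0.434 0.114]
side 0.068 0.076 1395 [0.4313 0.2215 0.072 ] [0.381 0.084 0.068] [0.562 0.765 0.076]
```

```bash
ls pics
```

```text
a_scene.png
a_scene_d.npy
a_side.png
a_side_d.npy
a_wrist.png
a_wrist_d.npy
z_scene.png
z_side.png
```

View pics/z_scene.png

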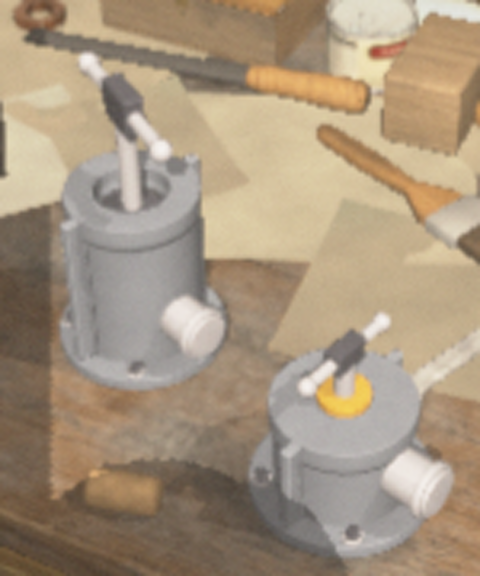

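View pics/z_side.png

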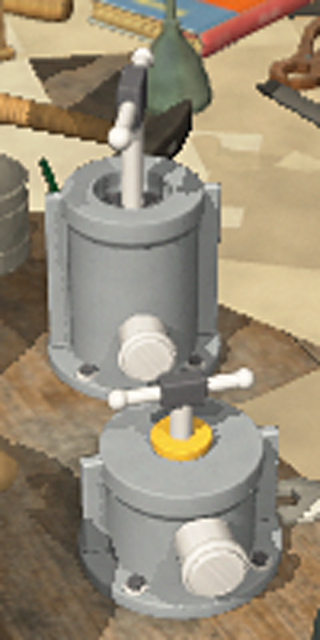

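```bash
python3 - <<'E'
from h import *
from scipy.optimize import least_squares
for n,b in (("scene",(235,170,325,300)),("side",(265,165,345,300))):
    d=np.load(f"pics/a_{n}_d.npy");c=calibration(n)
    P,uv=cloud(c,d,b)
    bar=P[(P[:,2]>.174)&(P[:,2]<.2)]; bar=bar[np.hypot(bar[:,0]-.445,bar[:,1]-.405)<.07]
    m=bar[:,:2].mean(0); u,s,v=np.linalg.svd(bar[:,:2]-m); e=v[0]; t=(bar[:,:2]-m)@e
    mid=m+e*(t.min()+t.max())/2
    print(n,"bar ang",np.degrees(np.arctan2(e[1],e[0]))%180,"len",np.ptp(t),"mid",mid, "ztop",np.percentile(bar[:,2],[5,50,95]))
    top=P[(P[:,2]>.117)&(P[:,2]<.123)]; r=np.hypot(top[:,0]-.443,top[:,1]-.405); top=top[(r<.06)]
    r=np.hypot(top[:,0]-.443,top[:,1]-.405)
    print(" top z",np.median(top[:,2]),len(top))
    # barrel side fit
    br=P[(P[:,2]>.03)&(P[:,2]<.112)]; r=np.hypot(br[:,0]-.443,br[:,1]-.405); br=br[(r<.05)&(r>.03)]
    f=least_squares(lambda q:np.hypot(br[:,0]-q[0],br[:,1]-q[1])-q[2],[.443,.405,.043],loss='soft_l1',f_scale=.001).x
    print(" axis",f)
    # top outer edge
    T=P[(P[:,2]>.1165)&(P[:,2]<.1235)]
    a=np.arctan2(T[:,1]-f[1],T[:,0]-f[0]);r=np.hypot(T[:,0]-f[0],T[:,1]-f[1])
    T=T[r<.06];a=a[r<.06];r=r[r<.06]
    E=[]
    for k in np.arange(-180,180,10):
        w=(np.degrees(a)>=k)&(np.degrees(a)<k+10)
        if w.sum()>2: E.append((k+5,round(r[w].max()*1e3,1),round(r[w].min()*1e3,1)))
    print(E)
    R=P[(P[:,2]>.02)&(P[:,2]<.118)]; r=np.hypot(R[:,0]-f[0],R[:,1]-f[1]); w=(r>.0475)&(r<.06); R=R[w]
    a=np.degrees(np.arctan2(R[:,1]-f[1],R[:,0]-f[0]))
    print(" rib hist",[(k,int(((a>=k)&(a<k+10)).sum())) for k in range(-180,180,10) if ((a>=k)&(a<k+10)).sum()])
    st=P[(P[:,2]>.02)&(P[:,2]<.11)];r=np.hypot(st[:,0]-f[0],st[:,1]-f[1]); st=st[(r>.058)&(r<.075)]
    if len(st): print(" stub",st.mean(0),np.degrees(np.arctan2(*(st.mean(0)[:2]-f[:2])[::-1])), len(st))
E
```

```text
scene bar ang 70.79038561067242 len 0.1164655279907564 mid [0.4475558  0.40708768] ztop [0.17746428 0.18545229 0.19390791]
 top z 0.12032698893962931 672
 axis [0.4507939  0.4117627  0.04286818]
[(np.int64(-175), np.float64(53.1), np.float64(23.8)), (np.int64(-165), np.float64(43.9), np.float64(6.2)), (np.int64(-155), np.float64(46.0), np.float64(26.5)), (np.int64(-145), np.float64(46.5), np.float64(6.2)), (np.int64(-135), np.float64(47.0), np.float64(9.8)), (np.int64(-125), np.float64(46.2), np.float64(8.5)), (np.int64(-115), np.float64(46.6), np.float64(8.3)), (np.int64(-105), np.float64(47.0), np.float64(9.5)), (np.int64(-95), np.float64(46.8), np.float64(7.9)), (np.int64(-85), np.float64(46.3), np.float64(27.6)), (np.int64(-75), np.float64(47.0), np.float64(30.5)), (np.int64(-65), np.float64(45.3), np.float64(26.9)), (np.int64(-55), np.float64(45.2), np.float64(8.9)), (np.int64(-45), np.float64(44.0), np.float64(26.3)), (np.int64(-35), np.float64(44.2), np.float64(24.9)), (np.int64(-25), np.float64(42.3), np.float64(24.2)), (np.int64(-15), np.float64(51.5), np.float64(23.3)), (np
[... 2495 characters left out ...]
(42.0), np.float64(20.8)), (np.int64(95), np.float64(38.8), np.float64(20.1)), (np.int64(105), np.float64(35.6), np.float64(20.3)), (np.int64(115), np.float64(41.0), np.float64(18.6)), (np.int64(125), np.float64(37.2), np.float64(20.0)), (np.int64(135), np.float64(39.0), np.float64(20.3)), (np.int64(145), np.float64(37.9), np.float64(19.9)), (np.int64(155), np.float64(39.0), np.float64(22.7)), (np.int64(165), np.float64(40.9), np.float64(21.8)), (np.int64(175), np.float64(50.8), np.float64(23.9))]
 rib hist [(-180, 121), (-130, 2), (-120, 3), (-110, 19), (-100, 16), (-90, 12), (-80, 3), (-70, 1), (-20, 118), (-10, 16), (170, 9)]
 stub [0.44281303 0.3447588  0.04419279] -94.86471193749244 232
```

```bash
python3 -m creep '[[-1,-0.35,0,0,0,0,1],[-1,-0.35,0,0,0,0,1],[-1,-0.35,0,0,0,0,1],[-1,-0.35,0,0,0,0,1],[-1,-0.35,0,0,0,0,1],[-1,-0.35,0,0,0,0,1],[-1,-0.35,0,0,0,0,1],[-1,-0.35,0,0,0,0,1]]' 60
python3 -m creep '[[0,0,0,0,0,-1,1],[0,0,0,0,0,-1,1],[0,0,0,0,0,-1,1],[0,0,0,0,0,-1,1],[0,0,0,0,0,-1,1],[0,0,0,0,0,-1,1],[0,0,0,0,0,-1,1],[0,0,0,0,0,-1,1]]'
```

```text
t: 0.95
tool_pos: [0.4455, 0.4088, 0.2312]
ee_rot: [-0.419, -3.113, 0.0]
force: [-0.7, 0.7, -0.1]
width: 0.998
t: 1.75
tool_pos: [0.4442, 0.4099, 0.231]
ee_rot: [1.302, -2.858, 0.0]
force: [0.5, -1.0, -0.4]
width: 0.998
```

```bash
python3 - <<'E'
from h import *
from scipy.optimize import least_squares
for n,b in (("scene",(235,170,325,300)),("side",(265,165,345,300))):
    d=np.load(f"pics/a_{n}_d.npy");c=calibration(n)
    P,uv=cloud(c,d,b); f=np.array([.449,.4078])
    T=P[(P[:,2]>.1165)&(P[:,2]<.1235)]; v=T[:,:2]-f; r=np.hypot(*v.T)
    R=P[(P[:,2]>.025)&(P[:,2]<.123)]; w=R[:,:2]-f; r=np.hypot(*w.T); a=np.degrees(np.arctan2(w[:,1],w[:,0]))
    A=R[(r>.047)&(r<.06)&(np.abs((a+186+180)%360-180)<12)]; B=R[(r>.047)&(r<.06)&(np.abs(a+6)<12)]
    print(n,len(A),A.mean(0),len(B),B.mean(0)); dd=np.median(B,0)-np.median(A,0); print(np.degrees(np.arctan2(dd[1],dd[0])),np.hypot(dd[0],dd[1]),(np.median(A,0)+np.median(B,0))[:2]/2)
E
```

```text
scene 144 [0.39919502 0.41052545 0.07494574] 45 [0.49999467 0.40110312 0.07966593]
-5.306568678798132 0.10186673110991114 [0.44948713 0.4052991 ]
side 148 [0.3988779  0.41056008 0.07405452] 113 [0.49852245 0.4021206  0.07536851]
-4.905831383463536 0.09995469067402014 [0.44867993 0.40630925]
```

```bash
python3 -m creep '[[0,0,0,0,0,-0.9,1],[0,0,0,0,0,-0.9,1],[0,0,0,0,0,-0.88,1],[0,0,0,0,0,0,1],[0,0,0,0,0,0,1],[0,0,0,0,0,0,1],[0,0,0,0,0,0,1],[0,0,0,0,0,0,1]]'
python3 - <<'E'
from h import *
s=get_state(); print(s['tool_pos'],s['ee_rot'])
c=calibration("wrist"); p,d=snapshot("wrist"); cv2.imwrite("pics/b_wrist.png",p); np.save("pics/b_d.npy",d)
import pickle; pickle.dump((c,s),open("pics/b.pkl","wb"))
E
```

```text
t: 2.55
tool_pos: [0.4443, 0.41, 0.2313]
ee_rot: [1.803, -2.573, -0.0]
force: [0.6, -0.8, -1.5]
width: 0.999
[0.44434271 0.41003476 0.23125427] [ 1.80277532e+00 -2.57283481e+00 -2.59420480e-05]
```

View pics/b_wrist.png

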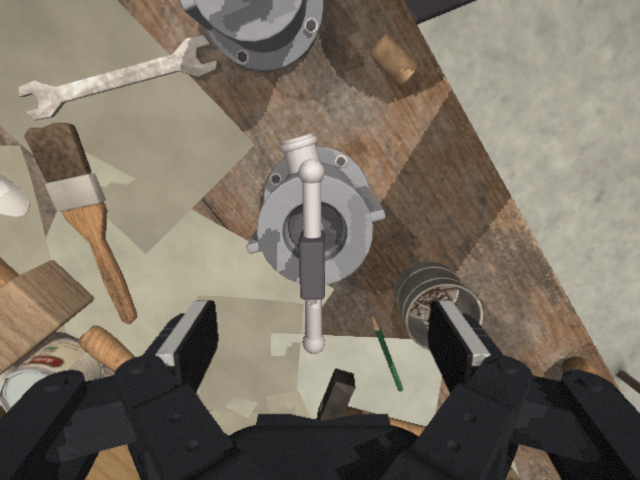

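The wrist view shows the bar running from ball (312,170) to ball (314,344), with the dark block at (313,266). The ribs are at (250,246) and (377,214). Next I'll convert these to positions.

```bash
python3 - <<'E'
from h import *
import pickle
c,s=pickle.load(open("pics/b.pkl","rb")); p=cv2.imread("pics/b_wrist.png"); d=np.load("pics/b_d.npy")
ends=onplane(c,[(312,170),(314,344)],.18); print("ends",ends, np.linalg.norm(ends[0]-ends[1]), ends.mean(0)); e=ends[0]-ends[1]; print("ang",np.degrees(np.arctan2(e[1],e[0]))%180)
P,uv=cloud(c,d,(280,140,350,360))
m=(P[:,2]>.172)&(P[:,2]<.2); Q=P[m][:,:2]; mm=Q.mean(0); v=np.linalg.svd(Q-mm)[2][0]; t=(Q-mm)@v; w=(Q-mm)@np.array([-v[1],v[0]])
print("depth bar",np.degrees(np.arctan2(v[1],v[0]))%180,np.ptp(t),mm+v*(t.min()+t.max())/2, np.ptp(w))
b=P[(P[:,2]>.19)&(P[:,2]<.197)]; print("block",len(b),np.median(b,0),(b.min(0)+b.max(0))/2,np.ptp((b[:,:2]-mm)@v))
ribs=onplane(c,[(250,246),(377,214)],.11); print(ribs); e=ribs[1]-ribs[0];print("ribs",np.degrees(np.arctan2(e[1],e[0])),np.hypot(e[0],e[1]),ribs.mean(0))
P,uv=cloud(c,d,(240,150,390,300)); T=P[(P[:,2]>.117)&(P[:,2]<.123)]; f=np.array([.449,.407])
r=np.hypot(*(T[:,:2]-f).T); a=np.degrees(np.arctan2(*(T[:,:2]-f).T[::-1]))
o=T[(r<.056)&(r>.046)]; print("ribtop",len(o)); 
A=o[o[:,0]<.449];B=o[o[:,0]>.449]
if len(A) and len(B): A=A.mean(0);B=B.mean(0);print(A,B,np.degrees(np.arctan2(B[1]-A[1],B[0]-A[0])))
T=T[r<.044]; h=cv2.minEnclosingCircle(T[:,:2].astype(np.float32)); print("rim",h)
print("tcp",s['tool_pos'])
E
```

```text
ends [[0.43039039 0.35898506 0.18      ]
 [0.4663657  0.45913185 0.18      ]] 0.10641241714608478 [0.44837805 0.40905845 0.18      ]
ang 70.24040064579297
depth bar 70.35382626197462 0.11653778537143206 [0.44850911 0.4082237 ] 0.013958501603721602
block 1488 [0.44836141 0.40751267 0.19236814] [0.44890036 0.40849762 0.19235272] 0.03455609977582333
[[0.50033732 0.40452015 0.11      ]
 [0.40096832 0.41361234 0.11      ]]
ribs 174.77203605875619 0.09978409006828848 [0.45065282 0.40906625 0.11      ]
ribtop 159
[0.40009497 0.41254709 0.11843832] [0.49796997 0.40443428 0.11844195] -4.738388782849062
rim ((0.4491196870803833, 0.40811610221862793), 0.043935105204582214)
tcp [0.44434271 0.41003476 0.23125427]
```

```bash
python3 -m creep '[[0.01,-0.115,0.3,0,0,-0.03,1],[0,0,0.4,0,0,0,1],[0,0,0.4,0,0,0,1],[0,0,0.4,0,0,0,1],[0,0,0.25,0,0,0,1],[0,0,0,0,0,0,1],[0,0,0,0,0,0,0.5],[0,0,0,0,0,0,0.35]]' 60
python3 -m creep '[[0,0,0,0,0,0,0.25],[0,0,0,0,0,0,0.15],[0,0,0,0,0,0,0.1],[0,0,0,0,0,0,0],[0,0,0,0,0,0,0],[0,0,0,0,0,0,0],[0,0,0,0,0,0,0],[0,0,0,0,0,0,0]]' 60
python3 - <<'E'
from h import *
s=get_state(); print({k:np.round(s[k],4) for k in('t','tool_pos','ee_rot','force','ft_torque','width','joint_positions')})
p,d=snapshot("side"); cv2.imwrite("pics/c_side.png",cv2.resize(p[140:310,240:400],None,fx=3,fy=3))
E
```

```text
t: 3.4
tool_pos: [0.449, 0.4085, 0.162]
ee_rot: [-1.809, 2.567, 0.0]
force: [-0.2, -0.6, -0.5]
width: 0.691
t: 4.2
tool_pos: [0.449, 0.4083, 0.1618]
ee_rot: [-1.809, 2.567, -0.0]
force: [2.4, -0.8, 5.6]
width: 0.157
{'t': np.float64(4.2), 'tool_pos': array([0.449 , 0.4083, 0.1618]), 'ee_rot': array([-1.8088e+00,  2.5672e+00, -3.0000e-04]), 'force': array([ 2.4216, -0.8285,  5.5649]), 'ft_torque': array([-0.3438, -0.5056,  0.0441]), 'width': np.float64(0.1568), 'joint_positions': array([ 7.3560e-01,  3.9720e-01,  1.7368e+00, -4.0000e-04,  1.0064e+00,
       -2.0626e+00])}
```

View pics/c_side.png

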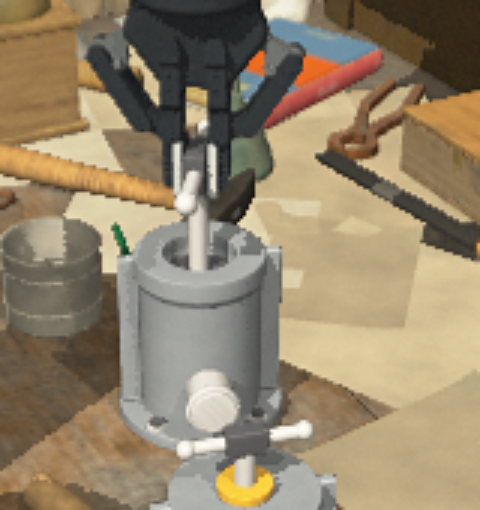

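The grip is good: width 0.157 is about 13 mm, against a 14 mm block. Now I'll turn it clockwise (+az).

```bash
python3 -m creep '[[0,0,0,0,0,0.5,0],[0,0,0,0,0,0.7,0],[0,0,0,0,0,0.7,0],[0,0,0,0,0,0.7,0],[0,0,0,0,0,0.7,0],[0,0,0,0,0,0.7,0],[0,0,0,0,0,0.5,0],[0,0,0,0,0,0.5,0]]'
python3 - <<'E'
from h import *
s=get_state(); print({k:np.round(s[k],4) for k in('t','tool_pos','ee_rot','force','ft_torque','width')}); r=s['ee_rot'];print("bar",2*np.degrees(np.arctan2(r[1],r[0]))%180)
E
```

```text
t: 5.05
tool_pos: [0.4488, 0.4086, 0.1618]
ee_rot: [-0.818, 3.032, 0.001]
force: [0.7, 0.5, 4.9]
width: 0.156
{'t': np.float64(5.05), 'tool_pos': array([0.4488, 0.4086, 0.1618]), 'ee_rot': array([-8.1760e-01,  3.0323e+00,  1.4000e-03]), 'force': array([0.6804, 0.5132, 4.8899]), 'ft_torque': array([ 0.0085, -0.2295,  0.1298]), 'width': np.float64(0.1556)}
bar 30.17757489835148
```

```bash
python3 -m creep '[[0,0,0,0,0,0.5,0],[0,0,0,0,0,0.5,0],[0,0,0,0,0,0.5,0],[0,0,0,0,0,0.5,0],[0,0,0,0,0,0.5,0],[0,0,0,0,0,0.4,0],[0,0,0,0,0,0.3,0],[0,0,0,0,0,0.2,0]]'
python3 - <<'E'
from h import *
s=get_state(); print({k:np.round(s[k],4) for k in('t','tool_pos','force','ft_torque','width')}); r=s['ee_rot'];print("bar",2*np.degrees(np.arctan2(r[1],r[0])))
E
```

```text
t: 5.85
tool_pos: [0.4488, 0.4089, 0.1618]
ee_rot: [-0.084, 3.14, 0.002]
force: [1.3, 0.9, 5.3]
width: 0.154
{'t': np.float64(5.85), 'tool_pos': array([0.4488, 0.4089, 0.1618]), 'force': array([1.2728, 0.9137, 5.3317]), 'ft_torque': array([ 0.4272, -0.1402,  0.1484]), 'width': np.float64(0.1543)}
bar 183.0490942763168
```

```bash
cat > st.py <<'E'
from h import *
s=get_state(); print({k:np.round(s[k],4) for k in('t','tool_pos','force','ft_torque','width')}); r=s['ee_rot'];print("bar",2*np.degrees(np.arctan2(r[1],r[0]))-180)
E
python3 -m creep '[[0,0,0,0,0,0.12,0],[0,0,0,0,0,0.12,0],[0,0,0,0,0,0.12,0],[0,0,0,0,0,0.12,0],[0,0,0,0,0,0,0],[0,0,0,0,0,0,0],[0,0,0,0,0,0,0],[0,0,0,0,0,0,0]]'; python3 st.py
```

```text
t: 6.65
tool_pos: [0.4488, 0.4089, 0.1618]
ee_rot: [0.019, 3.141, 0.003]
force: [0.2, 1.5, 4.9]
width: 0.156
{'t': np.float64(6.65), 'tool_pos': array([0.4488, 0.4089, 0.1618]), 'force': array([0.2073, 1.4927, 4.9045]), 'ft_torque': array([ 0.4161, -0.1726,  0.0517]), 'width': np.float64(0.1557)}
bar -0.7034695270313023
```

```bash
python3 -m creep '[[0,0,0,0,0,0.06,0],[0,0,0,0,0,0.06,0],[0,0,0,0,0,0.06,0],[0,0,0,0,0,0.06,0],[0,0,0,0,0,0,0],[0,0,0,0,0,0,0],[0,0,0,0,0,0,0],[0,0,0,0,0,0,0]]'; python3 st.py
python3 -m creep '[[0,0,0,0,0,0.05,0],[0,0,0,0,0,0.05,0],[0,0,0,0,0,0.05,0],[0,0,0,0,0,0.05,0],[0,0,0,0,0,0,0],[0,0,0,0,0,0,0],[0,0,0,0,0,0,0],[0,0,0,0,0,0,0]]'; python3 st.py
```

```text
t: 7.45
tool_pos: [0.4488, 0.4089, 0.1618]
ee_rot: [0.072, 3.14, 0.003]
force: [0.3, 1.7, 5.6]
width: 0.156
{'t': np.float64(7.45), 'tool_pos': array([0.4488, 0.4089, 0.1618]), 'force': array([0.3068, 1.7389, 5.6063]), 'ft_torque': array([ 0.5032, -0.2529,  0.1094]), 'width': np.float64(0.1556)}
bar -2.6208308041530017
t: 8.25
tool_pos: [0.4488, 0.4089, 0.1618]
ee_rot: [0.116, 3.139, 0.003]
force: [0.7, 1.9, 5.1]
width: 0.148
{'t': np.float64(8.25), 'tool_pos': array([0.4488, 0.4089, 0.1618]), 'force': array([0.7384, 1.8646, 5.0703]), 'ft_torque': array([ 0.4305, -0.2122,  0.1105]), 'width': np.float64(0.1481)}
bar -4.221752920861377
```

No stop yet, and the torque is still at drag level. I'll continue in small steps.

```bash
python3 -m creep '[[0,0,0,0,0,0.05,0],[0,0,0,0,0,0.05,0],[0,0,0,0,0,0.05,0],[0,0,0,0,0,0,0],[0,0,0,0,0,0,0],[0,0,0,0,0,0,0],[0,0,0,0,0,0,0],[0,0,0,0,0,0,0]]'; python3 st.py
```

```text
t: 9.05
tool_pos: [0.4488, 0.4089, 0.1618]
ee_rot: [0.149, 3.137, 0.003]
force: [1.2, 1.5, 5.8]
width: 0.156
{'t': np.float64(9.05), 'tool_pos': array([0.4488, 0.4089, 0.1618]), 'force': array([1.2349, 1.5073, 5.7991]), 'ft_torque': array([ 0.4518, -0.2277,  0.0579]), 'width': np.float64(0.1559)}
bar -5.422822712866491
```

```bash
python3 -m creep '[[0,0,0,0,0,0.05,0],[0,0,0,0,0,0.05,0],[0,0,0,0,0,0.05,0],[0,0,0,0,0,0,0],[0,0,0,0,0,0,0],[0,0,0,0,0,0,0],[0,0,0,0,0,0,0],[0,0,0,0,0,0,0]]'; python3 st.py
```

```text
t: 9.85
tool_pos: [0.4489, 0.4089, 0.1618]
ee_rot: [0.182, 3.136, 0.003]
force: [0.9, 0.5, 4.6]
width: 0.151
{'t': np.float64(9.85), 'tool_pos': array([0.4489, 0.4089, 0.1618]), 'force': array([0.8762, 0.5085, 4.5885]), 'ft_torque': array([ 0.4985, -0.2149,  0.0482]), 'width': np.float64(0.1512)}
bar -6.625731018925421
```

```bash
python3 -m creep '[[0,0,0,0,0,0.05,0],[0,0,0,0,0,0.05,0],[0,0,0,0,0,0.05,0],[0,0,0,0,0,0,0],[0,0,0,0,0,0,0],[0,0,0,0,0,0,0],[0,0,0,0,0,0,0],[0,0,0,0,0,0,0]]'; python3 st.py
```

```text
t: 10.65
tool_pos: [0.4489, 0.4089, 0.1618]
ee_rot: [0.214, 3.133, 0.003]
force: [-0.4, 1.5, 5.7]
width: 0.155
{'t': np.float64(10.65), 'tool_pos': array([0.4489, 0.4089, 0.1618]), 'force': array([-0.4077,  1.4593,  5.6668]), 'ft_torque': array([ 0.4903, -0.2201,  0.1763]), 'width': np.float64(0.1551)}
bar -7.816233956460707
```

```bash
python3 -m creep '[[0,0,0,0,0,0.05,0],[0,0,0,0,0,0.05,0],[0,0,0,0,0,0,0],[0,0,0,0,0,0,0],[0,0,0,0,0,0,0],[0,0,0,0,0,0,0],[0,0,0,0,0,0,0],[0,0,0,0,0,0,0]]'; python3 st.py
python3 - <<'E'
from h import *
s=get_state()
for n,b in (("scene",(235,150,325,300)),("side",(245,150,365,300)),("wrist",(0,0,640,480))):
    c=calibration(n);p,d=snapshot(n); np.save(f"pics/d_{n}_d.npy",d); cv2.imwrite(f"pics/d_{n}.png",p)
    if n=="wrist": continue
    P,uv=cloud(c,d,b); f=np.array([.449,.408]); 
    R=P[(P[:,2]>.172)&(P[:,2]<.19)&(np.hypot(*(P[:,:2]-f).T)<.066)&(np.hypot(*(P[:,:2]-f).T)>.03)]
    A=R[R[:,0]<.449];B=R[R[:,0]>.449]; print(n,len(A),len(B),A.mean(0),B.mean(0)); 
    a=np.median(A,0);b=np.median(B,0);print(np.degrees(np.arctan2(b[1]-a[1],b[0]-a[0])))
E
```

```text
t: 11.45
tool_pos: [0.4489, 0.4089, 0.1618]
ee_rot: [0.235, 3.132, 0.003]
force: [0.9, 2.8, 4.6]
width: 0.151
{'t': np.float64(11.45), 'tool_pos': array([0.4489, 0.4089, 0.1618]), 'force': array([0.9131, 2.7557, 4.6068]), 'ft_torque': array([ 0.5725, -0.237 ,  0.3016]), 'width': np.float64(0.1505)}
bar -8.60011264153789
scene 89 62 [0.40383555 0.41150432 0.18295771] [0.49422592 0.3978886  0.18303103]
-7.836332036969334
side 100 83 [0.40410018 0.41232718 0.18207111] [0.49315726 0.39891785 0.18218801]
-8.159554860843098
```

View pics/d_wrist.png

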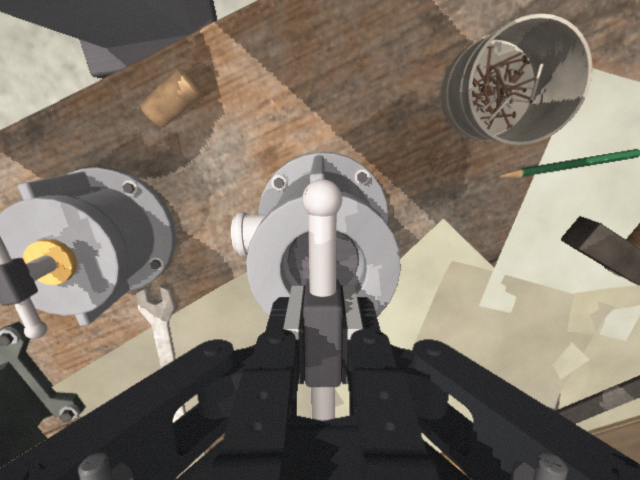

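Torque has risen to 0.30 N m, which suggests the stop. One more small push should confirm it.

```bash
python3 -m creep '[[0,0,0,0,0,0.05,0],[0,0,0,0,0,0.05,0],[0,0,0,0,0,0,0],[0,0,0,0,0,0,0],[0,0,0,0,0,0,0],[0,0,0,0,0,0,0],[0,0,0,0,0,0,0],[0,0,0,0,0,0,0]]'; python3 st.py
```

```text
t: 12.4
tool_pos: [0.4489, 0.4089, 0.1618]
ee_rot: [0.257, 3.13, 0.002]
force: [0.8, 2.0, 4.7]
width: 0.157
{'t': np.float64(12.4), 'tool_pos': array([0.4489, 0.4089, 0.1618]), 'force': array([0.7996, 2.0127, 4.7254]), 'ft_torque': array([ 0.5595, -0.2009,  0.4664]), 'width': np.float64(0.1565)}
bar -9.381092289565345
```

The stop is confirmed: torque went 0.11, 0.18, 0.30, 0.47 N m over 2°. I'll unwind the spring-up by a small amount that stays inside the free play, then release and rise.

```bash
python3 -m creep '[[0,0,0,0,0,-0.1,0],[0,0,0,0,0,-0.1,0],[0,0,0,0,0,-0.1,0],[0,0,0,0,0,0,0],[0,0,0,0,0,0,0],[0,0,0,0,0,0,0],[0,0,0,0,0,0,0.2],[0,0,0,0,0,0,0.25]]' 20; python3 st.py
python3 -m creep '[[0,0,0,0,0,0,0.35],[0,0,0,0,0,0,0.5],[0,0,0,0,0,0,0.7],[0,0,0,0,0,0,1],[0,0,0,0,0,0,1],[0,0,0,0,0,0,1],[0,0,0,0,0,0,1],[0,0,0,0,0,0,1]]'; python3 st.py
python3 -m creep '[[0,0,-0.4,0,0,0,1],[0,0,-0.5,0,0,0,1],[0,0,-0.6,0,0,0,1],[0,0,-0.6,0,0,0,1],[0,0,-0.6,0,0,0,1],[0,0,-0.5,0,0,0,1],[0,0,0,0,0,0,1],[0,0,0,0,0,0,1]]'; python3 st.py
python3 - <<'E'
from h import *
for n in ("scene","side","wrist"):
    c=calibration(n);p,d=snapshot(n); cv2.imwrite(f"pics/e_{n}.png",p if n=="wrist" else cv2.resize(p[130:360,225:395],None,fx=2.5,fy=2.5))
    P,uv=cloud(c,d); f=np.array([.449,.408]); m=np.hypot(*(P[:,:2]-f).T)<.07
    Q=P[m&(P[:,2]>.172)&(P[:,2]<.2)][:,:2]; mm=Q.mean(0); v=np.linalg.svd(Q-mm,full_matrices=False)[2][0]; t=(Q-mm)@v
    print(n,"bar",np.degrees(np.arctan(v[1]/v[0])),np.ptp(t),mm+v*(t.min()+t.max())/2)
    R=P[m&(P[:,2]>.03)&(P[:,2]<.1225)]; w=R[:,:2]-f; r=np.hypot(*w.T); R=R[(r>.047)&(r<.06)&(np.abs(w[:,1])<.014)]; A=R[R[:,0]<f[0]];B=R[R[:,0]>f[0]]
    if len(A) and len(B):
        e=np.median(B,0)-np.median(A,0); print("  ribs",len(A),len(B),np.degrees(np.arctan(e[1]/e[0])),np.hypot(*e[:2]))
    m2=(np.hypot(*(P[:,:2]-np.array([.43,.22])).T)<.07)&(P[:,2]>.1)&(P[:,2]<.125); Q=P[m2][:,:2]; mm=Q.mean(0);v=np.linalg.svd(Q-mm,full_matrices=False)[2][0]; print("  low bar",len(Q),np.degrees(np.arctan(v[1]/v[0])),np.ptp((Q-mm)@v))
E
```

```text
t: 13.2
tool_pos: [0.4479, 0.4076, 0.1607]
ee_rot: [-0.192, -3.134, 0.002]
force: [-0.7, -1.1, -0.6]
width: 0.248
{'t': np.float64(13.2), 'tool_pos': array([0.4479, 0.4076, 0.1607]), 'force': array([-0.6926, -1.1448, -0.6103]), 'ft_torque': array([-0.0325,  0.0396, -0.011 ]), 'width': np.float64(0.2478)}
bar -367.0236459206999
t: 14.0
tool_pos: [0.4485, 0.4081, 0.1613]
ee_rot: [0.192, 3.136, 0.0]
force: [0.6, -0.6, 1.5]
width: 1.003
{'t': np.float64(14.0), 'tool_pos': array([0.4485, 0.4081, 0.1613]), 'force': array([ 0.6308, -0.5956,  1.5234]), 'ft_torque': array([ 0.0178, -0.0072, -0.0162]), 'width': np.float64(1.0027)}
bar -7.024518214086584
t: 14.8
tool_pos: [0.4485, 0.408, 0.2891]
ee_rot: [0.193, 3.135, 0.0]
force: [-0.2, -0.4, -0.2]
width: 1.0
{'t': np.float64(14.8), 'tool_pos': array([0.4485, 0.408 , 0.2891]), 'force': array([-0.2112, -0.4107, -0.2298]), 'ft_torque': array([-0.0339, -0.0123, -0.015 ]), 'width': np.float64(1.0001)}
bar -7.02747654691666
scene bar -7.322912882119939 0.11632861489164963 [0.44944315 0.40465191]
  ribs 129 45 -5.050339407753725 0.10216066740270584
  low bar 239 1.680734912215457 0.07534060872181284
side bar -7.0174702080869995 0.1166770904162275 [0.4482853  0.40510617]
  ribs 137 110 -4.897084702431323 0.10005212197778451
  low bar 332 1.9850927289187708 0.07569947047243195
wrist bar -6.93835278286993 0.1159507727174853 [0.44802561 0.40866172]
  low bar 1096 1.8503146410797675 0.07555574015471561
```

View pics/e_wrist.png

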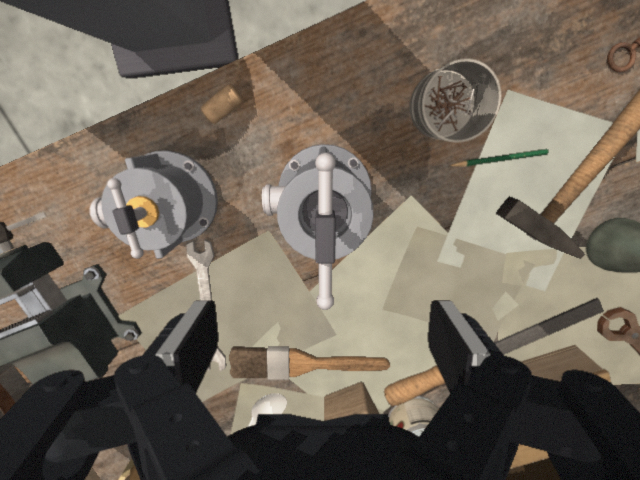

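View pics/e_scene.png

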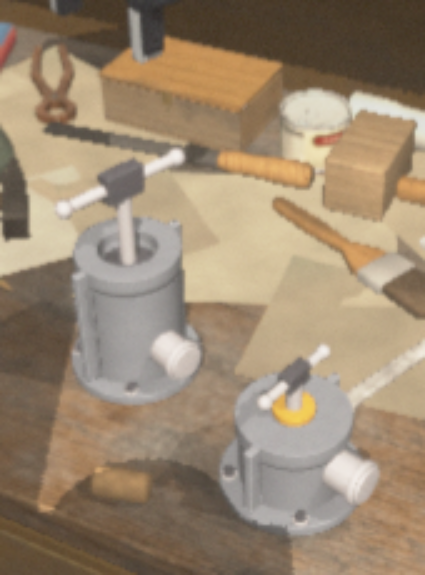

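```bash
python3 - <<'E'
from h import *
for n in ("scene","side"):
    c=calibration(n);P,uv=cloud(c,np.load(f"pics/a_{n}_d.npy"))
    m2=(np.hypot(*(P[:,:2]-np.array([.43,.22])).T)<.07)&(P[:,2]>.1)&(P[:,2]<.125); Q=P[m2][:,:2]; mm=Q.mean(0);v=np.linalg.svd(Q-mm,full_matrices=False)[2][0]; print("low bar at start",np.degrees(np.arctan(v[1]/v[0])))
finish_job()
E
```

```text
low bar at start 1.694500272871033
low bar at start 1.8320452164764633
the job is handed in; nothing more can be done
```

I gripped the extension's block, turned it clockwise about 80° to the nut's stop, eased back about 2° within the free play, let go and rose clear. The job was handed in at about 15 s of the 35 s allowed.

- **Nut at its stop:** the torque stayed at about 0.05–0.15 N m (the drag) while turning. It then climbed to 0.18, 0.30 and 0.47 N m over the last 2°, which I took as the stop. The nut's angle itself can't be read, so this rests on the torque rise.
- **T-bar against the ribs:** after release all three cameras put the bar at −6.9° to −7.3°. The ribs were at about −5° (−4.7° to −5.3° across the views), so the bar is about 2° off line, inside the 5° allowed. It is upright on the nut, with its middle within about 4 mm of the bore's axis.
- **Low pump screw:** its bar measured 1.7–1.8° at the start and 1.7–2.0° at the end, so it has not moved.
- **Forces:** in the readings at the end of each move, the wrist force stayed under 7 N.

No check failed. The cameras differed by about 4 mm on where the middle of the bar ended up, and I did not look into that further.

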